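# Aim and lock the dust extractor's elbow at the mosaic bench

### The arm

A 7-joint arm with a two-finger parallel gripper is mounted at the origin on the work surface. World frame = base frame: x ahead of the robot, y to its left, z up, the work surface at z = 0. Lengths are in m, angles in rad, forces in N, time in s.
With the tool pointing down it reaches from about 0.4 to 0.85 m from the base axis. Payload 4.5 kg.
Tool frame: the origin (TCP) lies at the very end of the fingers, on their centre line; the grasp point (between the pads) lies 19 mm behind it; z points along the fingers, y is the line along which they close (so a half turn about z gives the same grasp; the last joint's range is limited). The gripper opens to 88 mm and grips with 3 to 60 N. Pads are 18 mm wide; open, the fingers measure 123 mm over their backs; the gripper's body (75 mm by 187 mm) begins 45 mm behind the grasp point.
Start: joints at [1.345, 0.689, -0.195, 1.565, 0.157, 0.902, -0.215], TCP at [0.161, -0.604, 0.239] pointing down, gripper open.
Joint ranges: [-3.01, 3.01], [-0.46, 2.08], [-1.47, 1.51], [0.13, 2.56], [-1, 4.14], [0.04, 2.09], [-2.66, 2.66]. Speed limits (rad/s): [2.57, 2.57, 3.14, 3.14, 3.14, 3.14, 3.14].

### API

Orientations are given as a unit quaternion [x, y, z, w].
In Python, from plant import r, optics gives the robot as it stands.
- The arm moves only by the tool servo_tool, never from a script. Its arguments are lists of equal length, an entry for each row: "translation": the shift along the tool's x, y, z in m, a list of three; "turn": the turn, a rotation vector about the tool's x, y, z in rad, a list of three. In form: {"translation": [[dx, dy, dz], ...], "turn": [[rx, ry, rz], ...]}. A call has 1 to 10 rows; each row shifts and turns the commanded pose from where the row before left it, along the tool's axes as they then stand; what a row does not reach is not made up. A row lasts 1/8 s, in which the tool goes at most 62.5 mm and 10.7 degrees, less where a joint would pass 70% of its speed; a pose out of reach is approached as far as the arm can. A call is refused whole if a number of a shift passes 0.0625 or a number of a turn 0.188, either way. A call with a gripper value outside its range is refused whole. "grip" is the opening, from 0 (shut) to 1 (fully open), set as the call begins (left out, the last holds). The fingers move at their own pace and stop on an object; "grip_force" is the grip in N (left out, the last holds). Time passes only in rows, so rows that do not move let the fingers close. It gives the time, the measured TCP pose, the force, the opening and the grip force at its end, in the units of the state.
- r.get_state(): the state, without advancing time (a new reading comes with each control period).
- optics.snapshot(name): name is "scene" or "side" or "wrist"; returns a dict with "img" (420x560x3 uint8, red, green, blue), "z_map" (420x560 float32, m along the optical axis (not along the pixel's ray), 0 where there is no reading), "mtx" (3x3 intrinsics, pixels), "R" (3x3) and "t" (3): a world point X has camera coordinates R X + t. Camera axes: x right, y down, z forward; pixel columns grow to the right and rows downward; lengths in m; the calibration is good to about 2 mm. A picture is of the moment at which its call begins.
- r.finish_job(): hands the job in; it is judged then, once.
The state is a dict: "clock": time; "q": joint angles; "qd": joint speeds; "joint_torque": joint torques, N m; "tool_pos": TCP position; "eef_rot": TCP orientation; "contact_force": force on the tool from outside, world axes, zero at the start; "moment": the same for the moment, N m; "opening": opening from 0.0 (shut) to 1.0 (fully open); "finger_force": force on a finger pad.
Only numpy, scipy, OpenCV 4.12 (cv2) and the standard library are available. Lean on these libraries where they do the work, as an engineer would, in place of code of your own. Each camera call takes 0.05 s, during which the arm holds its last target. There are 200 camera calls.

### The job

The orange elbow on the bench dust extractor is only started on its thread: screw it on (clockwise seen from above) until its outlet points at the red mark, without turning it on past the mark. Only then lock the setting by pushing the yellow centre pin of the push rivet down flush with its black head, and leave everything else on the bench where it is.

Things in the scene. Friction and masses are not known exactly. Their poses are not given: they have to be found in the camera images.
- extractor: Bench dust extractor, fixed to the table: a low round grey drum, 280 mm diameter, 45 mm tall. Origin: centre of its underside on the table, straight below the axis of the white threaded stub that stands up at its centre; z up.
- bar: Flat aluminium indicator bar, fixed on top of the drum, 8 mm thick, 34 mm wide, 265 mm long, lying through the stub's axis. Origin: on the stub's axis, at the bar's underside (45 mm above the table). Its +x axis points from the stub's axis to the red mark; the push rivet is on the other arm; z up. The elbow points at the mark when its outlet lies along this +x.
- mark (a point): Centre of the top of the red mark on the bar, a strip 36 mm long (along the bar) and 12 mm wide, 118 mm from the stub's axis, 56 mm above the table.
- elbow (a joint): Turning angle of the orange elbow on its thread about the vertical stub axis, rad: grows clockwise seen from above (screwing on), from -0.3 to 4.7 where the thread bottoms. Starts at 0 to 0.6; the mark is 2.0 to 3.6 rad further on, so it takes several grasps. The elbow sinks 8 mm per turn (1.3 mm per rad). It turns against about 0.12 N m of friction and stays where left.
- outlet (a point): Centre of the elbow's outlet mouth, 90 mm from the stub's axis, about 107 mm above the table at joint 0. The outlet is a level tube of 42 mm diameter with a 51 mm rim, and it always points from the stub's axis to this point. A white line runs along its top.
- wing (a point): Grip point of the elbow's flat upright wing, on the stub's axis, about 153 mm above the table at joint 0. The wing is 16 mm thick and 64 mm long along the outlet's direction, centred on the axis; its flat faces look to either side of that direction. Its top is 19 mm above this point; it rises 44 mm clear of the tube. Pinch it from above across the 16 mm.
- rivet_pin (a joint): How far the rivet's yellow centre pin is pushed in, m: 0 = 12 mm proud of the black head, 0.012 = flush (its end stop). It starts between 0 and 0.002. It slides against about 4 N and stays where it is left.
- pin_top (a point): Centre of the top of the yellow centre pin (19 mm diameter) of the push rivet, on the bar's arm on the other side of the stub from the red mark, 115 mm from the stub's axis; about 82 mm above the table when fully out, 70 mm when flush.
- rivet_head (a point): Centre of the rivet's black head (32 mm diameter) at its top face, 70 mm above the table; fixed.
- shard: Bystander: terracotta tile piece 50 x 36 x 8 mm lying on the drum. Origin: centre of underside.
- chip: Bystander: amber glass piece 46 x 30 x 9 mm lying on the drum. Origin: centre of underside.
- jar: Bystander: amber jar with white cap, 60 mm diameter, 85 mm tall, beside the drum. Origin: centre of underside.
- slate: Bystander: dark tile 85 x 60 x 10 mm beside the drum. Origin: centre of underside.
- bowl: Bystander: white bowl, 100 mm diameter, 45 mm tall, beside the drum. Origin: centre of underside.
- hammer: Bystander: hammer lying on the table to the right. Origin: a point of the table beneath it.
- brush: Bystander: brush lying on the table to the left, between the drum and the mosaic board. Origin: a point of the table beneath it.

How it is judged:
On the way, in this order (a step that is already met when the one before it is completed fails the run):
1. the elbow's outlet points at the red mark (within 11 mm at the mouth, about 7 degrees), at rest, the rivet pin still out (y of outlet in the frame of bar between -0.011 and 0.011 m and x of outlet in the frame of bar above 0.05 m and velocity of joint elbow between -0.05 and 0.05 rad/s and value of joint rivet_pin below 0.006 m), for 0.3 s.
2. the rivet pin is pushed flush (within 2 mm) (y of outlet in the frame of bar between -0.011 and 0.011 m and x of outlet in the frame of bar above 0.05 m and value of joint rivet_pin above 0.01 m), for 0.2 s.
At the end, for the whole second after the job is handed in: The elbow is at rest with its outlet pointing at the red mark (centre of the mouth within 11 mm of the line from the stub's axis through the mark, on the mark's side), and the rivet's yellow pin is flush with its head within 2 mm (all of step 2 and velocity of joint elbow between -0.05 and 0.05 rad/s); the robot touches nothing.
It fails at once if the outlet is turned well past the mark (mouth more than 30 mm, about 20 degrees, beyond it) (x of outlet in the frame of bar above 0.045 m and y of outlet in the frame of bar below -0.03 m).
It fails at once if the rivet pin is pushed in (more than 6 mm) while the outlet does not point at the mark (value of joint rivet_pin above 0.006 m and not (y of outlet in the frame of bar between -0.011 and 0.011 m and x of outlet in the frame of bar above 0.05 m)).
It fails at once if a bystander is moved by more than 25 mm (distance of any of shard, chip, jar, slate, bowl, hammer, brush from where it was at the start of the episode above 0.025 m).
It also fails if it takes over 70 s, if anything falls off the work surface, if the arm or the gripper's body presses on something with over 40 N, if the wrist force passes 120 N, or if a joint passes its speed limit or range.

## Working session

There is one attempt and no reset: what is moved stays moved. The work goes in short steps, Python scripts to look and compute and a tool call to move; the robot and the scene stay as the last step left them, time stands still between calls to the robot, and variables do not carry over. Pictures are saved under pics/ and viewed, at most 10 in all, crops included, and the job is handed in when it is done.

Besides the shell and the picture viewer there is one more tool, called after "Emit:" as name(argument=value, ...), one argument or row to a line, values as JSON. servo_tool: Moves the arm, as the interface text tells. Its arguments: {"type":"object","properties":{"translation":{"type":"array"},"turn":{"type":"array"},"grip":{"type":"number"},"grip_force":{"type":"number"}},"required":["translation","turn"]}

```bash
ls; mkdir -p pics
python3 - <<'E'
from plant import r, optics
import cv2,numpy as np
s=r.get_state();print(s['clock'],s['tool_pos'],s['eef_rot'],s['contact_force'])
for n in("scene","side"):
    d=optics.snapshot(n);np.savez(f'{n}0.npz',**d);cv2.imwrite(f'pics/{n}0.png',d['img'][:,:,::-1])
    print(n,-d['R'].T@d['t'],d['R'][2])
E
```

```text
pics
0.0 [ 0.16034665 -0.60345556  0.23792895] [ 9.91568273e-01  1.29582294e-01 -1.84009963e-04 -8.69564697e-04] [-0.69539076  1.05971553 -0.45795787]
scene [1.3047533  0.0120417  1.00568132] [-0.62043489 -0.05484144 -0.78233814]
side [-0.07665167  0.90132061  1.12319427] [ 0.42294414 -0.62394922 -0.65711919]
```

View pics/scene0.png

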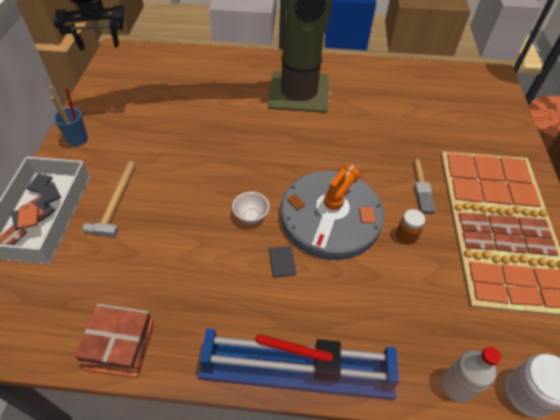

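View pics/side0.png

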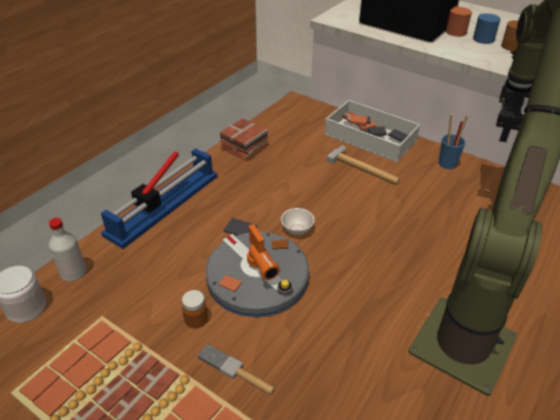

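The scene view shows the drum at about (332,212), the red mark at (320,239) and the outlet pointing away towards (350,172). The side view shows the yellow pin at (285,286), the mark at (232,240) and the outlet near (268,268).

```bash
cat > h.py <<'E'
import numpy as np,cv2
def pts(d):
    z=d['z_map'];v,u=np.indices(z.shape);K=d['mtx']
    c=np.stack([(u-K[0,2])/K[0,0]*z,(v-K[1,2])/K[1,1]*z,z],-1)
    return (c-d['t'])@d['R']
def ray(d,uv,h):
    w=d['R'].T@np.linalg.inv(d['mtx'])@np.array([*uv,1]);o=-d['R'].T@d['t']
    return o+w*(h-o[2])/w[2]
def hsv(d): return cv2.cvtColor(np.ascontiguousarray(d['img']),cv2.COLOR_RGB2HSV).astype(int)
def cen(m): v,u=np.nonzero(m);return (u.mean(),v.mean()) if len(u) else None
def elbow(d,C):
    P=pts(d);H=hsv(d);near=(np.hypot(P[...,0]-C[0],P[...,1]-C[1])<.13)&(d['z_map']>0)
    o=near&(H[...,0]>=3)&(H[...,0]<18)&(H[...,1]>150)&(P[...,2]>.07)
    return P,H,near,o
E
python3 - <<'E'
from h import *
D={n:dict(np.load(f'{n}0.npz')) for n in('scene','side')}
for n,d in D.items():
    P=pts(d);H=hsv(d);v,u=np.indices(H.shape[:2])
    c=(332,212) if n=='scene' else (257,270)
    near=np.hypot(u-c[0],v-c[1])<55
    red=near&((H[...,0]<3)|(H[...,0]>174))&(H[...,1]>150)&(H[...,2]>100)&(P[...,2]<.07)
    n8,l,s,cc=cv2.connectedComponentsWithStats(red.astype('uint8'))
    for i in range(1,n8):
        if s[i,4]>8: print(n,'red',cc[i],s[i,4],ray(d,cc[i],.056),P[l==i].mean(0))
    ye=near&(H[...,0]>=22)&(H[...,0]<35)&(H[...,1]>130)&(H[...,2]>100)
    if ye.any(): print(n,'yel',cen(ye),ye.sum(),ray(d,cen(ye),.081),np.median(P[ye],0))
    g=near&(P[...,2]>.035)&(P[...,2]<.05)
    (x,y),R=cv2.minEnclosingCircle(P[g][:,:2].astype('float32'));print('drum',x,y,R)
    o=near&(H[...,0]>=3)&(H[...,0]<18)&(H[...,1]>150)&(P[...,2]>.08)
    q=P[o];print('orange',len(q),q[:,2].max())
    w=q[q[:,2]>.14];e=w[:,:2].mean(0);U=np.linalg.svd(w[:,:2]-e)[2][0];print('wing',len(w),e,np.degrees(np.arctan2(U[1],U[0])))
    t=q[q[:,2]<.13];print('tube mean',t.mean(0),len(t))
E
```

```text
scene red [319.96296296 239.33333333] 27 [0.66185447 0.08785217 0.056     ] [0.66117489 0.08793661 0.05505121]
drum 0.5461513996124268 0.11875980347394943 0.14112384617328644
orange 751 1.0056813238187525
wing 228 [0.58595331 0.11315038] -8.288146882951606
tube mean [0.5326842  0.13746029 0.11165898] 472
side red [231.  239.5] 22 [0.65874012 0.09034428 0.056     ] [0.65846776 0.09066699 0.05643722]
side yel (np.float64(284.38461538461536), np.float64(283.53846153846155)) 52 [0.43123734 0.15410602 0.081     ] [0.4324238  0.15221803 0.07913748]
drum 0.5508284568786621 0.09703570604324341 0.16498532891273499
orange 747 1.1231942690817338
wing 234 [0.51436013 0.15873472] 128.7113718026421
tube mean [0.50803682 0.15121142 0.11602613] 446
```

```bash
cat >> h.py <<'E'
C0=np.array([.545,.120])
def outlet(d,C=C0):
    P,H,near,o=elbow(d,C)
    o&=P[...,2]<.19
    w=P[o&(P[...,2]>.15)];U=np.linalg.svd(w[:,:2]-w[:,:2].mean(0),full_matrices=False)[2][0]
    t=P[o&(P[...,2]<.127)][:,:2]-C;t=t[np.hypot(*t.T)>.045]
    a=np.degrees(np.arctan2(*t.mean(0)[::-1])) if len(t) else None
    # white line on top of the tube
    wl=near&(H[...,1]<90)&(H[...,2]>150)&(P[...,2]>.1)&(P[...,2]<.14)
    l=P[wl][:,:2]-C; la=np.degrees(np.arctan2(l[:,1],l[:,0])) if len(l) else None
    top=w[w[:,2]>w[:,2].max()-.006]
    return dict(wing=np.degrees(np.arctan2(U[1],U[0])),wc=(w.min(0)+w.max(0))/2,zmax=w[:,2].max(),top=top.mean(0),nt=len(t),tube=a,rmax=np.hypot(*t.T).max() if len(t) else 0,line=None if la is None else (np.round(la),np.round(np.hypot(*l.T),3)))
E
python3 - <<'E'
from h import *
for n in('scene','side'): print(n,outlet(dict(np.load(f'{n}0.npz'))))
E
python3 - <<'E'
import cv2,numpy as np
a=cv2.imread('pics/scene0.png')[150:260,270:395];b=cv2.imread('pics/side0.png')[215:325,195:320]
cv2.imwrite('pics/crop0.png',cv2.resize(np.hstack([a,b]),(800,352),interpolation=cv2.INTER_CUBIC))
E
```

```text
scene {'wing': np.float64(-27.98187375395165), 'wc': array([0.54709364, 0.11862467, 0.16229053]), 'zmax': np.float64(0.17455719008100118), 'top': array([0.54647218, 0.11931614, 0.17086127]), 'nt': 132, 'tube': np.float64(141.75723214304782), 'rmax': np.float64(0.11906213482349852), 'line': (array([151., 152., 152.]), array([0.083, 0.078, 0.059]))}
side {'wing': np.float64(152.08858304074138), 'wc': array([0.54376472, 0.12044655, 0.1638711 ]), 'zmax': np.float64(0.17772672244195778), 'top': array([0.54391032, 0.12067687, 0.17350119]), 'nt': 205, 'tube': np.float64(145.2599170798662), 'rmax': np.float64(0.09506430460188998), 'line': (array([152., 149., 152., 151., 151., 150., 151., 150., 152., 150., 152.,
       149., 151.]), array([0.047, 0.052, 0.052, 0.055, 0.062, 0.062, 0.066, 0.068, 0.071,
       0.076, 0.076, 0.084, 0.085]))}
```

View pics/crop0.png

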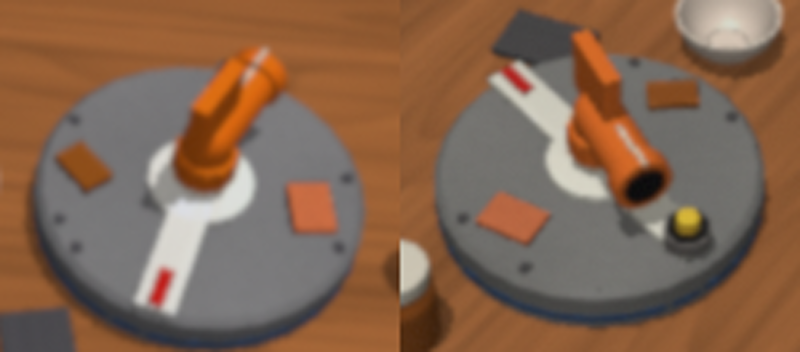

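The crop shows the outlet's white line pointing towards the rivet side, about 10° off it. That puts the outlet at about 151.5° and the mark at about -15.7°, so the turn is about 167° (2.92 rad) clockwise. Next I'll check the tall objects along the approach and plan it.

```bash
cat >> h.py <<'E'
from scipy.spatial.transform import Rotation as Ro
def plan(pos,q,tgt,rz,n,tilt=True):
    """n rows: world line to tgt while turning rz about tool z (first row levels the tool)"""
    R=Ro.from_quat(q);p=np.array(pos);T=[];W=[];tgt=np.array(tgt)
    for i in range(n):
        d=np.round(R.inv().apply((tgt-p)/(n-i)),4);w=np.array([0,0,round(rz/n,4)])
        if i==0 and tilt:
            z=R.as_matrix()[:,2];w=w+np.round(R.inv().apply(np.cross(z,[0,0,-1])),4)
        p=p+R.apply(d);R=R*Ro.from_rotvec(w);T.append(d.tolist());W.append(w.tolist())
        if i%10==9 or i==n-1: print('T',T,'\nW',W);T=[];W=[]
    print('end',p,R.as_quat(),'y az',yaz(R.as_quat()))
def yaz(q): y=Ro.from_quat(q).as_matrix()[:,1];return np.degrees(np.arctan2(y[1],y[0]))
E
python3 - <<'E'
from h import *
from plant import r
d=dict(np.load('scene0.npz'));P=pts(d);print('cup',P[85:150:8,72].round(3).tolist(), P[95:125:5,60].round(3).tolist())
s=r.get_state()
plan(s['tool_pos'],s['eef_rot'],[.545,.12,.27],-np.radians(61.5-yaz(s['eef_rot'])),20)
E
```

```text
cup [[-0.27, -1.023, -0.261], [0.094, -0.796, -0.004], [0.142, -0.776, 0.002], [0.313, -0.671, 0.118], [0.286, -0.7, 0.061], [0.346, -0.669, 0.085], [0.355, -0.675, 0.059], [0.356, -0.686, 0.026], [0.365, -0.692, -0.001]] [[-0.27, -1.102, -0.324], [-0.271, -1.114, -0.355], [0.311, -0.705, 0.128], [0.344, -0.688, 0.139], [0.304, -0.724, 0.082], [0.317, -0.722, 0.074]]
T [[0.0279, -0.03, -0.0016], [0.0313, -0.0265, -0.0016], [0.0342, -0.0226, -0.0016], [0.0366, -0.0184, -0.0016], [0.0385, -0.0139, -0.0016], [0.0399, -0.0092, -0.0016], [0.0407, -0.0044, -0.0016], [0.041, 0.0005, -0.0016], [0.0406, 0.0054, -0.0016], [0.0397, 0.0102, -0.0016]] 
W [[-0.0017, 0.0001, -0.1192], [0.0, 0.0, -0.1192], [0.0, 0.0, -0.1192], [0.0, 0.0, -0.1192], [0.0, 0.0, -0.1192], [0.0, 0.0, -0.1192], [0.0, 0.0, -0.1192], [0.0, 0.0, -0.1192], [0.0, 0.0, -0.1192], [0.0, 0.0, -0.1192]]
T [[0.0382, 0.0148, -0.0016], [0.0362, 0.0192, -0.0016], [0.0336, 0.0234, -0.0016], [0.0306, 0.0272, -0.0016], [0.0271, 0.0307, -0.0016], [0.0233, 0.0337, -0.0016], [0.0191, 0.0362, -0.0016], [0.0147, 0.0383, -0.0016], [0.01, 0.0397, -0.0016], [0.0053, 0.0407, -0.0016]] 
W [[0.0, 0.0, -0.1192], [0.0, 0.0, -0.1192], [0.0, 0.0, -0.1192], [0.0, 0.0, -0.1192], [0.0, 0.0, -0.1192], [0.0, 0.0, -0.1192], [0.0, 0.0, -0.1192], [0.0, 0.0, -0.1192], [0.0, 0.0, -0.1192], [0.0, 0.0, -0.1192]]
end [0.54499272 0.12000466 0.27004323] [2.46310447e-01 9.69190984e-01 2.17281839e-06 3.47402549e-05] y az 61.481419473804884
```

Emit:
servo_tool(
  translation=[
    [0.028,-0.03,-0.002],
    [0.031,-0.026,-0.002],
    [0.034,-0.023,-0.002],
    [0.037,-0.018,-0.002],
    [0.038,-0.014,-0.002],
    [0.04,-0.009,-0.002],
    [0.041,-0.004,-0.002],
    [0.041,0,-0.002],
    [0.041,0.005,-0.002],
    [0.04,0.01,-0.002],
  ],
  turn=[
    [0,0,-0.119],
    [0,0,-0.119],
    [0,0,-0.119],
    [0,0,-0.119],
    [0,0,-0.119],
    [0,0,-0.119],
    [0,0,-0.119],
    [0,0,-0.119],
    [0,0,-0.119],
    [0,0,-0.119],
  ],
  grip=1,
)

```text
clock: 1.35
tool_pos: [0.3532, -0.2409, 0.2587]
eef_rot: [0.747, 0.664, -0.0, -0.0]
contact_force: [0.2, -0.1, 0.2]
opening: 0.997
finger_force: 0.0
```

Emit:
servo_tool(
  translation=[
    [0.038,0.015,-0.002],
    [0.036,0.019,-0.002],
    [0.034,0.023,-0.002],
    [0.031,0.027,-0.002],
    [0.027,0.031,-0.002],
    [0.023,0.034,-0.002],
    [0.019,0.036,-0.002],
    [0.015,0.038,-0.002],
    [0.01,0.04,-0.002],
    [0.005,0.041,-0.002],
  ],
  turn=[
    [0,0,-0.119],
    [0,0,-0.119],
    [0,0,-0.119],
    [0,0,-0.119],
    [0,0,-0.119],
    [0,0,-0.119],
    [0,0,-0.119],
    [0,0,-0.119],
    [0,0,-0.119],
    [0,0,-0.119],
  ],
)

```text
clock: 2.6
tool_pos: [0.5467, 0.1202, 0.2784]
eef_rot: [0.247, 0.969, -0.0, -0.0]
contact_force: [0.5, -0.5, 0.6]
opening: 1.0
finger_force: 0.0
```

Emit:
servo_tool(
  translation=[
    [0,0,0],
    [0,0,0],
  ],
  turn=[
    [0,0,0],
    [0,0,0],
  ],
)

```text
clock: 2.85
tool_pos: [0.5458, 0.1183, 0.2781]
eef_rot: [0.249, 0.969, -0.001, -0.0]
contact_force: [-0.3, -0.7, -0.1]
opening: 1.001
finger_force: 0.0
```

Run:
```python
from h import *
from plant import r,optics
s=r.get_state();print(s['clock'],s['q'].round(2) if hasattr(s['q'],'round') else s['q'],s['tool_pos'],yaz(s['eef_rot']))
d=optics.snapshot('wrist');cv2.imwrite('pics/wrist1.png',d['img'][:,:,::-1])
P=pts(d);H=hsv(d);near=np.hypot(P[...,0]-.545,P[...,1]-.12)<.15
w=near&(P[...,2]>.165)&(P[...,2]<.185)&(H[...,0]<18)&(H[...,1]>130)
q=P[w];
if len(q)>20:print('wing top',cv2.minAreaRect(q[:,:2].astype('float32')),q.mean(0))
for n,m,h in(('yel',(H[...,0]>=22)&(H[...,0]<35)&(H[...,1]>130)&(P[...,2]>.074)&(P[...,2]<.09),.081),('red',((H[...,0]<3)|(H[...,0]>174))&(H[...,1]>150)&(P[...,2]<.07)&(P[...,2]>.05),.056)):
    m=m&near
    if m.any(): print(n,m.sum(),ray(d,cen(m),h),np.median(P[m],0))
plan(s['tool_pos'],s['eef_rot'],[.545,.12,.137],0,5)
```

```text
2.85 [ 0.19  0.66 -0.84  1.7   0.56  1.04  0.22] [0.54579191 0.11834042 0.27806915] 61.18593085157148
wing top ((0.5452989935874939, 0.11907509714365005), (0.01584203541278839, 0.06336289644241333), 61.702877044677734) [0.5439362  0.11978206 0.17116878]
yel 277 [0.43522734 0.14846991 0.081     ] [0.43494985 0.14846568 0.07982148]
red 205 [0.65867054 0.08857273 0.056     ] [0.65867113 0.08855744 0.05589716]
T [[0.0003, 0.0003, 0.0282], [0.0003, 0.0002, 0.0282], [0.0003, 0.0002, 0.0282], [0.0003, 0.0002, 0.0282], [0.0003, 0.0002, 0.0283]] 
W [[-0.0021, -0.0005, 0.0], [0.0, 0.0, 0.0], [0.0, 0.0, 0.0], [0.0, 0.0, 0.0], [0.0, 0.0, 0.0]]
end [0.54497024 0.11998287 0.13696873] [2.48809040e-01 9.68552560e-01 5.64817507e-06 1.07878105e-05] y az 61.185902947423564
```

View pics/wrist1.png

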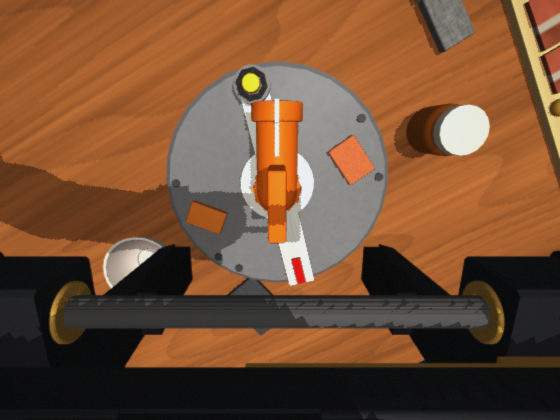

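The wrist view shows the wing at (277,200), the yellow pin at (251,83) and the red mark at (298,270). The measured distances of 114, 117 and 232 mm agree with the given sizes. The bar points at -15.0° and the outlet is at 151.7°, so I need 2.91 rad. I'll descend and grip.

Emit:
servo_tool(
  translation=[
    [0.0003,0.0001,0.02],
    [0,0,0.03],
    [0,0,0.03],
    [0,0,0.03],
    [0,0,0.02],
    [0,0,0.01],
    [0,0,0],
  ],
  turn=[
    [0,0,0],
    [0,0,0],
    [0,0,0],
    [0,0,0],
    [0,0,0],
    [0,0,0],
    [0,0,0],
  ],
)

```text
clock: 3.78
tool_pos: [0.5459, 0.1187, 0.1385]
eef_rot: [0.249, 0.969, -0.001, -0.0]
contact_force: [-0.2, -0.1, 1.1]
opening: 0.998
finger_force: 0.0
```

Emit:
servo_tool(
  translation=[
    [0,0,0],
    [0,0,0],
    [0,0,0],
    [0,0,0],
    [0,0,0],
    [0,0,0],
  ],
  turn=[
    [0,0,0],
    [0,0,0],
    [0,0,0],
    [0,0,0],
    [0,0,0],
    [0,0,0],
  ],
  grip=0,
  grip_force=35,
)

```text
clock: 4.53
tool_pos: [0.5461, 0.1196, 0.1387]
eef_rot: [0.248, 0.969, -0.0, 0.0]
contact_force: [0.6, -0.1, -0.8]
opening: 0.343
finger_force: 0.0
```

Emit:
servo_tool(
  translation=[
    [0,0,0],
    [0,0,0],
    [0,0,0],
    [0,0,0],
  ],
  turn=[
    [0,0,0],
    [0,0,0],
    [0,0,0],
    [0,0,0],
  ],
)

```text
clock: 5.03
tool_pos: [0.5458, 0.1191, 0.1387]
eef_rot: [0.248, 0.969, -0.001, -0.0]
contact_force: [-1.8, -1.6, 2.9]
opening: 0.179
finger_force: 35.0
```

Emit:
servo_tool(
  translation=[
    [0,0,0.0001],
    [0,0,0.0001],
    [0,0,0.0001],
    [0,0,0.0001],
    [0,0,0.0001],
    [0,0,0.0001],
  ],
  turn=[
    [0,0,0.08],
    [0,0,0.08],
    [0,0,0.08],
    [0,0,0.08],
    [0,0,0.08],
    [0,0,0],
  ],
)

```text
clock: 5.78
tool_pos: [0.5457, 0.1188, 0.1381]
eef_rot: [0.436, 0.9, -0.001, 0.0]
contact_force: [-2.6, -3.4, 4.3]
opening: 0.176
finger_force: 35.0
```

Run:
```python
from h import *
from plant import r,optics
s=r.get_state();print(s['clock'],s['q'],s['tool_pos'],yaz(s['eef_rot']),s['opening'],s['contact_force'],s['moment'])
for n in('side','wrist'):
    d=optics.snapshot(n);print(n,outlet(d,np.array([.5453,.1191])))
```

```text
5.775 [ 0.04804069  0.80446972 -0.59756418  1.84553668  0.6763202   0.70732501
 -0.27181438] [0.54568805 0.11877383 0.13811593] 38.3619001505236 0.1756813333345474 [-2.5636181  -3.42490767  4.34024877] [-0.74666701  0.36513801 -0.03693406]
side {'wing': np.float64(129.7709668973489), 'wc': array([0.54046997, 0.12593882, 0.16805213]), 'zmax': np.float64(0.18582739356222103), 'top': array([0.53668218, 0.11750669, 0.18283803]), 'nt': 218, 'tube': np.float64(128.09483377381596), 'rmax': np.float64(0.09568010689884933), 'line': (array([129., 129., 129., 129., 129., 129., 128., 128., 128., 128., 128.,
       146., 128., 144., 146., 146., 145., 144., 144., 143., 143., 143.]), array([0.049, 0.052, 0.054, 0.058, 0.062, 0.069, 0.073, 0.075, 0.078,
       0.083, 0.085, 0.076, 0.09 , 0.081, 0.081, 0.083, 0.084, 0.089,
       0.091, 0.095, 0.094, 0.095]))}
wrist {'wing': np.float64(-51.790103251894976), 'wc': array([0.5453273 , 0.11918837, 0.16643501]), 'zmax': np.float64(0.18284998664328342), 'top': array([0.53948988, 0.11513549, 0.18034225]), 'nt': 4966, 'tube': np.float64(128.3342485215175), '
[... 12896 characters left out ...]
044, 0.044, 0.046, 0.043, 0.044, 0.043,
       0.043, 0.043, 0.043, 0.044, 0.044, 0.046, 0.043, 0.043, 0.043,
       0.043, 0.043, 0.043, 0.043, 0.043, 0.045, 0.042, 0.043, 0.043,
       0.042, 0.042, 0.042, 0.043, 0.042, 0.045, 0.042, 0.042, 0.042,
       0.042, 0.042, 0.042, 0.042, 0.042, 0.044, 0.041, 0.042, 0.041,
       0.041, 0.041, 0.041, 0.042, 0.041, 0.044, 0.041, 0.041, 0.041,
       0.041, 0.041, 0.041, 0.041, 0.041, 0.043, 0.04 , 0.04 , 0.04 ,
       0.04 , 0.04 , 0.04 , 0.04 , 0.04 , 0.043, 0.04 , 0.04 , 0.04 ,
       0.04 , 0.04 , 0.04 , 0.04 , 0.04 , 0.042, 0.042, 0.041, 0.041,
       0.04 , 0.04 , 0.039, 0.039, 0.033, 0.032, 0.032, 0.031, 0.031,
       0.03 , 0.03 , 0.029]))}
```

The elbow follows the gripper: the outlet is at 128.4°, and 143.4° (2.50 rad) remains.

Emit:
servo_tool(
  translation=[
    [0,0,0.0001],
    [0,0,0.0001],
    [0,0,0.0001],
    [0,0,0.0001],
    [0,0,0.0001],
    [0,0,0.0001],
    [0,0,0.0001],
    [0,0,0.0001],
    [0,0,0.0001],
    [0,0,0.0001],
  ],
  turn=[
    [0,0,0.1],
    [0,0,0.1],
    [0,0,0.1],
    [0,0,0.1],
    [0,0,0.1],
    [0,0,0.1],
    [0,0,0.1],
    [0,0,0.1],
    [0,0,0.1],
    [0,0,0.1],
  ],
)

```text
clock: 7.12
tool_pos: [0.5449, 0.1185, 0.1368]
eef_rot: [0.814, 0.58, -0.002, 0.0]
contact_force: [-4.3, -4.2, 4.5]
opening: 0.176
finger_force: 35.0
```

Run:
```python
from h import *
from plant import r
s=r.get_state();print(s['clock'],np.round(s['q'],2),s['tool_pos'],yaz(s['eef_rot']),s['contact_force'],s['moment'])
```

```text
7.125 [-0.11  0.76 -0.32  1.86  0.4   0.59 -1.02] [0.54493079 0.11850486 0.13684065] -19.061581726729493 [-4.33886239 -4.19543001  4.52075503] [-1.05905991  0.78448796  0.10779427]
```

Emit:
servo_tool(
  translation=[
    [0,0,0.0001],
    [0,0,0.0001],
    [0,0,0.0001],
    [0,0,0.0001],
    [0,0,0.0001],
    [0,0,0.0001],
    [0,0,0.0001],
    [0,0,0.0001],
    [0,0,0.0001],
    [0,0,0.0001],
  ],
  turn=[
    [0,0,0.1],
    [0,0,0.1],
    [0,0,0.1],
    [0,0,0.1],
    [0,0,0.1],
    [0,0,0.1],
    [0,0,0.1],
    [0,0,0.1],
    [0,0,0.1],
    [0,0,0.1],
  ],
)

```text
clock: 8.38
tool_pos: [0.5442, 0.1189, 0.1356]
eef_rot: [0.993, 0.119, -0.002, 0.001]
contact_force: [-5.2, -2.7, 4.1]
opening: 0.177
finger_force: 35.0
```

Emit:
servo_tool(
  translation=[
    [0,0,0.0001],
    [0,0,0.0001],
    [0,0,0.0001],
    [0,0,0.0001],
    [0,0,0],
    [0,0,0],
  ],
  turn=[
    [0,0,0.08],
    [0,0,0.08],
    [0,0,0.08],
    [0,0,0.06],
    [0,0,0],
    [0,0,0],
  ],
)

```text
clock: 9.12
tool_pos: [0.544, 0.1192, 0.1352]
eef_rot: [1.0, -0.029, -0.002, 0.001]
contact_force: [-4.8, -3.0, 4.7]
opening: 0.178
finger_force: 35.0
```

```bash
cat >> h.py <<'E'
def look(names=('scene','side','wrist'),C=np.array([.5453,.1191])):
    from plant import r,optics
    s=r.get_state();print(s['clock'],np.round(s['q'],2),s['tool_pos'],yaz(s['eef_rot']),s['contact_force'])
    for n in names:
        d=optics.snapshot(n);o=outlet(d,C);l=o['line']
        k=None if l is None else np.median(l[0][l[1]>.06])
        print(n,'tube',o['tube'],o['nt'],'line',k,'wing',o['wing'],'wc',o['wc'])
E
python3 -c "
from h import *
look()"
```

```text
9.125 [-0.31  0.75  0.03  1.87 -0.04  0.53 -1.89] [0.54404911 0.11916995 0.13518071] -93.33017033925711 [-4.84111902 -3.02832364  4.6895017 ]
scene tube -4.33710212904603 263 line -4.0 wing -2.3265250695788877 wc [0.54633211 0.11789822 0.16556288]
side tube 15.345238646771481 47 line None wing 161.86263655068294 wc [0.52424655 0.11553793 0.16364908]
wrist tube -3.7683316912954425 5856 line -4.0 wing 176.56855376605145 wc [0.54567513 0.1160412  0.16989199]
```

The outlet is at about -3.6°, so 0.2 rad remains.

Emit:
servo_tool(
  translation=[
    [0,0,0.0001],
    [0,0,0.0001],
    [0,0,0.0001],
    [0,0,0],
    [0,0,0],
    [0,0,0],
  ],
  turn=[
    [0,0,0.07],
    [0,0,0.07],
    [0,0,0.05],
    [0,0,0],
    [0,0,0],
    [0,0,0],
  ],
)

```text
clock: 10.02
tool_pos: [0.544, 0.1194, 0.1349]
eef_rot: [0.992, -0.124, -0.002, 0.001]
contact_force: [-4.9, -2.3, 4.8]
opening: 0.18
finger_force: 35.0
```

```bash
python3 -c "
from h import *
look(('scene','wrist'))"
```

```text
10.025 [-0.34  0.75  0.08  1.87 -0.11  0.53 -2.01] [0.54401597 0.11935048 0.13491826] -104.20679114629775 [-4.9112977  -2.3382525   4.77769315]
scene tube -13.383896798041876 262 line -14.0 wing -11.652750043363877 wc [0.54835111 0.11629768 0.16507351]
wrist tube -14.674836787797338 6022 line -15.0 wing 165.90798741459946 wc [0.54605505 0.1198048  0.16999003]
```

The outlet is on the mark (-14.5° against -15.0°). I'll release, rise and check.

Emit:
servo_tool(
  translation=[
    [0,0,0],
    [0,0,0],
    [0,0,0],
    [0,0,0],
    [0,0,0],
  ],
  turn=[
    [0,0,0],
    [0,0,0],
    [0,0,0],
    [0,0,0],
    [0,0,0],
  ],
  grip=0.8,
)

```text
clock: 10.75
tool_pos: [0.5463, 0.1197, 0.1354]
eef_rot: [0.992, -0.125, 0.0, -0.0]
contact_force: [-0.3, -0.6, 0.5]
opening: 0.721
finger_force: 0.0
```

Emit:
servo_tool(
  translation=[
    [0,0,-0.01],
    [0,0,-0.02],
    [0,0,-0.03],
    [0,0,-0.03],
    [0,0,-0.03],
    [0,0,-0.03],
    [0,0,0],
    [0,0,0],
  ],
  turn=[
    [0,0,0],
    [0,0,0],
    [0,0,0],
    [0,0,0],
    [0,0,0],
    [0,0,0],
    [0,0,0],
    [0,0,0],
  ],
)

```text
clock: 11.75
tool_pos: [0.5456, 0.1196, 0.2851]
eef_rot: [0.992, -0.125, -0.0, 0.0]
contact_force: [-0.6, 0.4, -0.6]
opening: 0.805
finger_force: 0.0
```

Run:
```python
from h import *
look(('side','scene'))
from plant import r,optics
d=optics.snapshot('wrist');cv2.imwrite('pics/wrist2.png',d['img'][:,:,::-1])
P=pts(d);H=hsv(d);near=np.hypot(P[...,0]-.545,P[...,1]-.12)<.15
q=P[near&(P[...,2]>.16)&(P[...,2]<.18)&(H[...,0]<18)&(H[...,1]>130)];print('wing top',cv2.minAreaRect(q[:,:2].astype('float32')),q.mean(0))
for n,m,h in(('yel',(H[...,0]>=22)&(H[...,0]<35)&(H[...,1]>130)&(P[...,2]>.074)&(P[...,2]<.09),.081),('red',((H[...,0]<3)|(H[...,0]>174))&(H[...,1]>150)&(P[...,2]<.07)&(P[...,2]>.05),.056)):
    m=m&near
    if m.any(): print(n,m.sum(),ray(d,cen(m),h),np.median(P[m],0))
o=outlet(d,np.array([.5453,.1191]));l=o['line'];print(np.median(l[0][l[1]>.06]),o['tube'])
```

```text
11.75 [-0.37  0.54  0.12  1.72 -0.08  0.88 -2.04] [0.54559189 0.11957249 0.28514576] -104.3289465271093 [-0.61413088  0.43136063 -0.60003223]
side tube -3.839543034401736 184 line -14.0 wing 165.85122140779842 wc [0.54321336 0.12189927 0.16135798]
scene tube -13.354009509156331 259 line -14.0 wing -13.74935379364572 wc [0.54750361 0.11923337 0.16056552]
wing top ((0.546089231967926, 0.1183512955904007), (0.01588968001306057, 0.06300801783800125), 76.22925567626953) [0.54776825 0.11793517 0.16743275]
yel 180 [0.43665224 0.14742565 0.081     ] [0.43599392 0.14758492 0.07953497]
red 311 [0.65976907 0.08809613 0.056     ] [0.65979189 0.0880885  0.05574111]
-14.0 -14.368873750110946
```

View pics/wrist2.png

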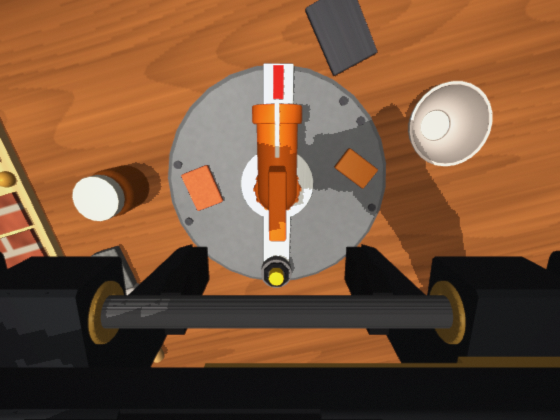

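The wrist view shows the tube and its white line in line with the red mark at (278,85), and the rivet is at (276,275). It is aligned within about 1°. Next is the pin. First I'll check camera clearance and plan the move.

Run:
```python
from h import *
from plant import r,optics
s=r.get_state();d=optics.snapshot('wrist');R=Ro.from_quat(s['eef_rot'])
print('cam in tool',R.inv().apply(-d['R'].T@d['t']-s['tool_pos']))
plan(s['tool_pos'],s['eef_rot'],[.4352,.148,.10],0,8)
print(R.inv().apply(np.array([.4352,.148,.10])-s['tool_pos']))
```

```text
cam in tool [ 0.06839154  0.00019662 -0.14575046]
T [[-0.0142, -0.0001, 0.0231], [-0.0142, -0.0, 0.023], [-0.0142, -0.0, 0.0231], [-0.0142, -0.0, 0.023], [-0.0142, -0.0001, 0.0231], [-0.0143, -0.0, 0.023], [-0.0142, -0.0001, 0.0231], [-0.0143, -0.0, 0.023]] 
W [[0.0011, 0.0019, 0.0], [0.0, 0.0, 0.0], [0.0, 0.0, 0.0], [0.0, 0.0, 0.0], [0.0, 0.0, 0.0], [0.0, 0.0, 0.0], [0.0, 0.0, 0.0], [0.0, 0.0, 0.0]]
end [0.43518767 0.14795212 0.10003656] [ 9.92194525e-01 -1.24699738e-01  2.28787173e-06  2.21572027e-05] y az -104.32683277261904
[-0.11349318 -0.00052702  0.18462514]
```

The camera would end up over the wing, so I'll half-turn the tool to put it on the outside.

Emit:
servo_tool(
  translation=[
    [0,0,0],
    [0,0,0],
    [0,0,0],
    [0,0,0],
    [0,0,0],
    [0,0,0],
    [0,0,0],
    [0,0,0],
    [0,0,0],
    [0,0,0],
  ],
  turn=[
    [0,0,-0.157],
    [0,0,-0.157],
    [0,0,-0.157],
    [0,0,-0.157],
    [0,0,-0.157],
    [0,0,-0.157],
    [0,0,-0.157],
    [0,0,-0.157],
    [0,0,-0.157],
    [0,0,-0.157],
  ],
  grip=0,
)

```text
clock: 13.2
tool_pos: [0.5458, 0.1194, 0.2847]
eef_rot: [0.788, 0.615, -0.001, -0.0]
contact_force: [0.8, -0.6, -0.5]
opening: 0.006
finger_force: 0.0
```

Emit:
servo_tool(
  translation=[
    [0,0,0],
    [0,0,0],
    [0,0,0],
    [0,0,0],
    [0,0,0],
    [0,0,0],
    [0,0,0],
    [0,0,0],
    [0,0,0],
    [0,0,0],
  ],
  turn=[
    [0,0,-0.157],
    [0,0,-0.157],
    [0,0,-0.157],
    [0,0,-0.157],
    [0,0,-0.157],
    [0,0,-0.157],
    [0,0,-0.157],
    [0,0,-0.157],
    [0,0,-0.157],
    [0,0,-0.157],
  ],
)

```text
clock: 14.45
tool_pos: [0.5459, 0.1193, 0.2847]
eef_rot: [0.123, 0.992, -0.0, -0.001]
contact_force: [0.3, 0.9, 0.3]
opening: 0.003
finger_force: 0.0
```

Emit:
servo_tool(
  translation=[
    [0.02,0,0],
    [0.03,0,0],
    [0.03,0,0],
    [0.02,0,0],
    [0.013,0,0],
    [0,0,0],
    [0,0,0],
  ],
  turn=[
    [0,0,0],
    [0,0,0],
    [0,0,0],
    [0,0,0],
    [0,0,0],
    [0,0,0],
    [0,0,0],
  ],
)

```text
clock: 15.32
tool_pos: [0.4375, 0.1475, 0.2853]
eef_rot: [0.126, 0.992, 0.0, 0.0]
contact_force: [-0.4, 0.9, 0.2]
opening: 0.002
finger_force: 0.0
```

Run:
```python
from h import *
from plant import r,optics
s=r.get_state();R=Ro.from_quat(s['eef_rot']);print(s['clock'],np.round(s['q'],2),s['tool_pos'],yaz(s['eef_rot']),s['opening'])
for n in('wrist','side'):
    d=optics.snapshot(n);P=pts(d);H=hsv(d)
    m=(H[...,0]>=22)&(H[...,0]<35)&(H[...,1]>130)&(P[...,2]>.074)&(P[...,2]<.09)&(np.hypot(P[...,0]-.435,P[...,1]-.148)<.03)
    if m.any(): p=ray(d,cen(m),.081);print(n,m.sum(),p,np.median(P[m],0),R.inv().apply(p-s['tool_pos']))
print(R.inv().apply(np.array([.435,.148,.10])-s['tool_pos']))
```

```text
15.325 [ 0.11  0.5  -0.82  1.96  0.47  0.88  0.36] [0.4375356  0.14754209 0.28529313] 75.51157759523552 0.0024285406736855824
wrist 206 [0.4337837  0.14864091 0.081     ] [0.4340111  0.14856627 0.07985534] [3.97414547e-03 8.15223671e-05 2.04291862e-01]
side 35 [0.4303996 0.1527114 0.081    ] [0.43083211 0.15191641 0.08000532] [0.008269   0.00317592 0.20429112]
[ 0.00262998 -0.00023064  0.18529223]
```

Emit:
servo_tool(
  translation=[
    [0.003,0,0.02],
    [0,0,0.04],
    [0,0,0.04],
    [0,0,0.04],
    [0,0,0.03],
    [0,0,0.02],
    [0,0,0],
    [0,0,0],
  ],
  turn=[
    [0,0,0],
    [0,0,0],
    [0,0,0],
    [0,0,0],
    [0,0,0],
    [0,0,0],
    [0,0,0],
    [0,0,0],
  ],
)

```text
clock: 16.42
tool_pos: [0.4344, 0.1488, 0.0958]
eef_rot: [0.126, 0.992, 0.0, 0.0]
contact_force: [-0.2, -0.1, 0.9]
opening: 0.006
finger_force: 0.0
```

Emit:
servo_tool(
  translation=[
    [0,0,0.004],
    [0,0,0.004],
    [0,0,0.003],
    [0,0,0.003],
    [0,0,0.002],
    [0,0,0.002],
    [0,0,0],
  ],
  turn=[
    [0,0,0],
    [0,0,0],
    [0,0,0],
    [0,0,0],
    [0,0,0],
    [0,0,0],
    [0,0,0],
  ],
)

```text
clock: 17.3
tool_pos: [0.4338, 0.1485, 0.0773]
eef_rot: [0.126, 0.992, -0.0, -0.0]
contact_force: [0.1, -0.3, 0.3]
opening: 0.007
finger_force: 0.1
```

Emit:
servo_tool(
  translation=[
    [0,0,0.002],
    [0,0,0.002],
    [0,0,0.001],
    [0,0,0],
  ],
  turn=[
    [0,0,0],
    [0,0,0],
    [0,0,0],
    [0,0,0],
  ],
)

```text
clock: 17.8
tool_pos: [0.4337, 0.1485, 0.0722]
eef_rot: [0.126, 0.992, -0.0, -0.0]
contact_force: [-0.7, 0.4, 1.8]
opening: 0.003
finger_force: 0.5
```

Run:
```python
from h import *
look(('scene',))
from plant import r,optics
d=optics.snapshot('side');cv2.imwrite('pics/side3.png',cv2.resize(d['img'][230:330,200:333,::-1],(800,600),interpolation=cv2.INTER_CUBIC))
```

```text
17.8 [-0.2   0.82 -0.38  2.18  1.    0.33 -0.12] [0.43374417 0.14853208 0.07223492] 75.57803030262863 [-0.6943816   0.40033585  1.82575177]
scene tube -13.166538364468398 274 line -14.0 wing -23.66805060841308 wc [0.50881805 0.14100223 0.16398082]
```

View pics/side3.png

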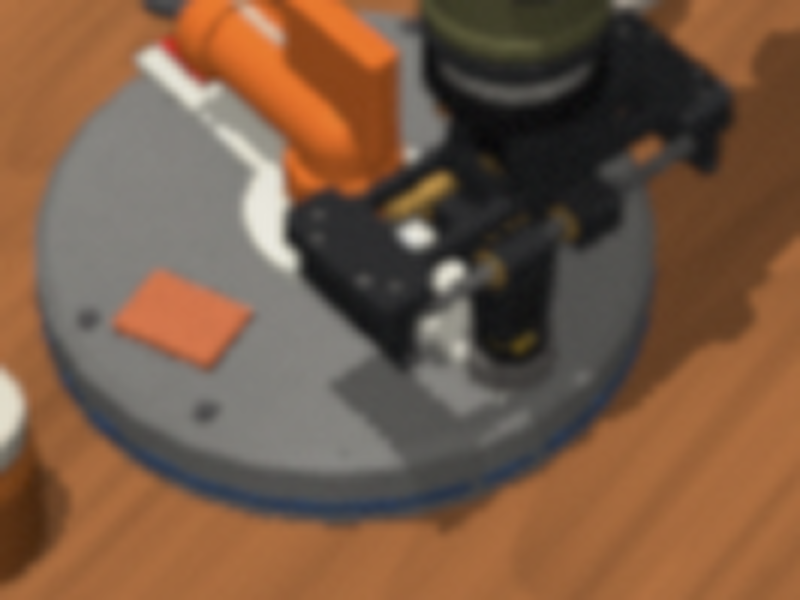

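The side view shows the fingertips over the rivet at (515,345) with the pin going down. I'll press the remaining few mm.

Emit:
servo_tool(
  translation=[
    [0,0,0.001],
    [0,0,0.001],
    [0,0,0.001],
    [0,0,0.001],
    [0,0,0],
    [0,0,0],
  ],
  turn=[
    [0,0,0],
    [0,0,0],
    [0,0,0],
    [0,0,0],
    [0,0,0],
    [0,0,0],
  ],
)

```text
clock: 18.65
tool_pos: [0.4338, 0.1485, 0.0702]
eef_rot: [0.125, 0.992, -0.0, 0.001]
contact_force: [-3.2, -1.8, 27.3]
opening: 0.005
finger_force: 13.8
```

The fingers reached the end stop at z = 0.0702 with 27 N. I'll lift off and verify.

Emit:
servo_tool(
  translation=[
    [0,0,-0.005],
    [0,0,-0.01],
    [0,0,-0.03],
    [0,0,-0.04],
    [0,0,-0.04],
    [0,0,-0.04],
    [0,0,-0.04],
    [0,0,0],
    [0,0,0],
  ],
  turn=[
    [0,0,0],
    [0,0,0],
    [0,0,0],
    [0,0,0],
    [0,0,0],
    [0,0,0],
    [0,0,0],
    [0,0,0],
    [0,0,0],
  ],
)

```text
clock: 19.77
tool_pos: [0.4333, 0.1478, 0.2728]
eef_rot: [0.126, 0.992, -0.001, -0.001]
contact_force: [-0.4, -0.7, -0.6]
opening: 0.006
finger_force: 0.0
```

Run:
```python
from h import *
look(('scene','side','wrist'))
from plant import r,optics
for n in('wrist','side'):
    d=optics.snapshot(n);P=pts(d);H=hsv(d)
    g=(np.hypot(P[...,0]-.4345,P[...,1]-.148)<.025)
    m=g&(H[...,0]>=22)&(H[...,0]<35)&(H[...,1]>130)&(P[...,2]<.1)
    b=g&(H[...,2]<80)&(P[...,2]>.06)&(P[...,2]<.1)
    print(n,m.sum(),np.percentile(P[m][:,2],[10,50,90]) if m.any() else 0,'head',np.percentile(P[b][:,2],[50,90]) if b.any() else 0)
    if n=='wrist':cv2.imwrite('pics/wrist4.png',d['img'][:,:,::-1])
```

```text
19.775 [ 0.1   0.52 -0.81  1.98  0.5   0.85  0.33] [0.43331879 0.14784891 0.27283481] 75.55510462950336 [-0.40157307 -0.71203512 -0.57861301]
scene tube -13.523859673328815 263 line -14.0 wing -14.112871223531565 wc [0.54602704 0.11854398 0.16036836]
side tube -3.412153221745451 183 line -14.0 wing 165.7493315190942 wc [0.54358209 0.12224432 0.16201532]
wrist tube -13.936789052004901 711 line -14.0 wing -14.356015370444181 wc [0.56134215 0.11442466 0.16748729]
wrist 202 [0.06868766 0.06971184 0.07070428] head [0.06968667 0.07070246]
side 47 [0.06750529 0.07078921 0.07322381] head [0.06822358 0.07289748]
```

View pics/wrist4.png

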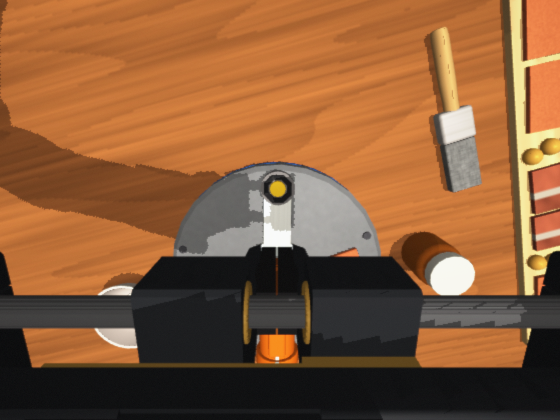

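The wrist view shows the pin at (277,188), level with its black head: 69.7 mm for both. The outlet is still on the mark and the robot touches nothing.

```bash
python3 -c "
from plant import r
print(r.finish_job())"
```

```text
the job is handed in; nothing more can be done
None
```

The job is handed in: the elbow's outlet points at the red mark to within about 1°, the rivet pin is flush with its head, and the arm touched only the wing and the pin; the final verdict was not shown.

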